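# Clamp a blank tile under the sprung arm of the carving board

## Task

Clamp the blank plaster tile in the carving board so that it can be carved. Slide the cork sanding block in under the upturned lip at the tip of the sprung hold-down arm so that it props the arm up, push the tile along between the rails beneath the raised rubber pad until it is fully home against the end stop, then draw the block out clear of the arm so that the pad comes down on the tile. The pad must not rub over the tile's face while the tile moves, and leave the bar of wax and the pencil where they lie., and leave the bar of wax and the pencil where they lie., and leave the bar of wax and the pencil where they lie.

Things in the scene. Friction and masses are not known exactly. Their poses are not given: they have to be found in the camera images.
- carving_board: fixed plywood board with its bed 12 mm above the table. Frame: z up, +y the way the tile slides home, +x away from the robot (yaw within 0.15 rad), origin on the table under the centre of the tile's home place. The board spans x -172 to +130, y -190 to +122 mm; the face of its end stop (8 mm above the bed) is at y +100 mm
- tile_home (a point): where the tile's centre is when home against the end stop: above the board's origin, 5 mm above the bed; the board's axes. Two rails along the board's y guide the tile with 2 mm of play each side: a far wooden one (10 mm above the bed, face at x +103 mm) and a near aluminium one (6 mm above the bed, from x -103 to -112 mm)
- lane (a point): point on the bed surface at board x -138, y -80 mm, in the middle of the bare strip between the near rail and the board's near edge (x -112 to -172 mm) where the block slides in +y under the arm's tip; the board's axes
- hold_down (a joint): angle (rad) of the hold-down arm: bar 22 mm wide along the board's x at y +50 mm, hinged at x +112 mm, 36 mm above the bed, its tip towards the robot. 0: down, pad 3.5 mm above the bed; grows as the tip rises (to 0.5). 0.038: pad on the tile. 0.072: tip on the block, pad 6 mm clear of the tile. A spring holds the tip down with 5 to 6 N; pushing the block in takes 10 to 15 N
- pad (a point): centre of the underside of the arm's round rubber pad, 24 mm across, which presses on the tile; at board x -60, y +50 mm
- shoe (a point): centre of the underside of the flat steel shoe under the arm's tip, over the lane at board x -138, y +50 mm: 26 mm wide in x, flat from board y +29 to +71 mm, 8 mm above the bed when the arm is down and 26 mm when propped; 4 mm thick sheet
- lip (a point): middle of the free edge of the lip, in which the shoe turns up at 30 degrees towards -y: at board x -138, y -9 mm, 22 mm above the shoe's underside, 26 mm wide in x. The block enters here moving in +y and comes out in -y. The lip is narrower than the block, so fingers can straddle it; its top is then 54 mm above the bed
- tile_mid (a point): centre of the blank plaster tile, half-way up: 201 x 201 x 10 mm, plain pale grey, about 0.5 kg; it lies on the bed between the rails 85 to 130 mm short of home (in -y), sides along the board's; push it by its -y edge, 100 mm from the centre. That edge may overhang the board's end
- block_mid (a point): centre of the brown cork sanding block, half-way up: 44 mm (its x) by 70 mm (its y) by 26 mm high, about 0.05 kg, lying flat on the table to the left or right of the board; grasp it across the 44 mm. It is the thicker of the two blocks there
- wax_bar: yellow bar of wax 32 x 60 x 14 mm, a bystander, too thin to prop the arm high enough; origin under its centre
- pencil_1: green pencil 160 mm long lying to the left of the board, a bystander; origin under its middle

How it is judged:
By the outcome, as a careful person would: the job done as asked, in the order asked, and still so for the second after the job is handed in, with the robot touching nothing.
It also fails if it takes over 64 s, if anything falls off the work surface, if the arm or the gripper's body presses on something with over 40 N, if the wrist force passes 120 N, or if a joint passes its speed limit or range.

## Robot

A 7-joint arm with a two-finger parallel gripper is mounted at the origin on the work surface; the furniture and walls round the work are solid. World frame = base frame: x ahead of the robot, y to its left, z up, the work surface at z = 0. Lengths are in m, angles in rad, forces in N, time in s.
With the tool pointing down it reaches from about 0.4 to 0.85 m from the base axis. Payload 10.4 kg.
Tool frame: the origin (TCP) lies between the finger pads; the fingertips stand 17 mm ahead of it and the grasp point (between the pads) lies 2 mm behind it; z points along the fingers, y is the line along which they close (so a half turn about z gives the same grasp; the last joint's range is limited). The gripper opens to 85 mm and grips with 20 to 120 N. Pads are 22 mm wide; open, the fingers measure 114 mm over their backs; the gripper's body (76 mm by 85 mm) begins 54 mm behind the grasp point. The pads swing forward as they close: fully open they stand 13 mm farther back than shut.
Start: joints at [-1.134, 0.332, -0.065, 1.46, 0.022, 1.35, -0.088], TCP at [0.277, 0.56, 0.248] pointing down, gripper open.
Joint ranges: [-2.6, 2.6], [-0.5, 2.12], [-1.47, 1.34], [0.16, 2.42], [-1.27, 4.41], [0.06, 2.06], [-2.6, 2.6]. Speed limits (rad/s): [2.22, 2.22, 2.79, 2.79, 3.14, 3.14, 3.14].

## Interface

Orientations are given as a unit quaternion [x, y, z, w].
In Python, from workcell import readout, imaging, manip gives the robot as it stands. The module is installed in compiled form; this text tells all that it offers.
- The arm moves only by the shell command python3 -m crank 'ROWS' [OPENING] [FORCE]. ROWS is JSON, a list of rows, each a list of 4 numbers: the shift along the tool's x, y, z as a fraction of full scale, then the turn about the tool's z as a fraction of full scale. In form: [[x, y, z, yaw], ...]. A call has 1 to 5 rows; each row is the pose to reach, as a shift and turn from the pose commanded when the call began, along the tool's axes at that moment; what a row does not reach only later rows make up. Full scale, the value 1, is 400 mm for a shift and 60 degrees for a turn. A row lasts 1/12 s, in which the tool goes at most 41.7 mm and 7.16 degrees, less where a joint would pass 70% of its speed; a pose out of reach is approached as far as the arm can. A call with a number of a shift or a turn outside -1 to 1 is refused whole. A call with a gripper value outside its range is refused whole. OPENING is the gripper command: -1 is shut, 1 is fully open, values between are in proportion, set as the call begins (- or left out, the last holds). The fingers move at their own pace and stop on an object; FORCE is the grip in N (left out, the last holds). Time passes only in rows, so rows that repeat a pose let the fingers close. It gives the time, the measured TCP pose, the force, the opening and the grip force at its end, in the units of the state.
- readout.get_obs(): the state, without advancing time (a new reading comes with each control period).
- imaging.camera(name): name is "scene" or "top" or "wrist"; returns a dict with "color" (400x640x3 uint8, red, green, blue), "fx", "fy", "cx", "cy" (pixels), "rvec" (rotation vector, rad) and "tvec" (3), from world to camera coordinates, as OpenCV has them. Camera axes: x right, y down, z forward; pixel columns grow to the right and rows downward; lengths in m; the calibration is good to about 2 mm. A picture is of the moment at which its call begins. There is no depth.
- manip.hand_in(): hands the job in; it is judged then, once.
The state is a dict: "clock": time; "joint_pos": joint angles; "joint_velocities": joint speeds; "tau": joint torques, N m; "position": TCP position; "ee_rot": TCP orientation; "ft_force": force on the tool from outside, world axes, zero at the start; "torque": the same for the moment, N m; "grip_width": opening from 0.0 (shut) to 1.0 (fully open); "grasp_force": force on a finger pad.
Only numpy, scipy, OpenCV 4.12 (cv2) and the standard library are available. Lean on these libraries where they do the work, as an engineer would, in place of code of your own. Each camera call takes 0.05 s, during which the arm holds its last target. There are 200 camera calls.

## Working session

There is one attempt and no reset: what is moved stays moved. The work goes in short steps, Python scripts to look and compute and a shell command to move; the robot and the scene stay as the last step left them, time stands still between calls to the robot, and variables do not carry over. Pictures are saved under pics/ and viewed, at most 13 in all, crops included, and the job is handed in when it is done.

```bash
mkdir -p pics; cat > h.py <<'E'
import numpy as np, cv2
from scipy.spatial.transform import Rotation as R
from workcell import readout, imaging, manip
def cam(n):
    c=imaging.camera(n); c['M']=cv2.Rodrigues(np.array(c['rvec'],float))[0]; c['t']=np.array(c['tvec'],float).ravel(); return c
def ray(c,u,v,z):
    d=c['M'].T@np.array([(u-c['cx'])/c['fx'],(v-c['cy'])/c['fy'],1]); o=-c['M'].T@c['t']
    return o+d*(z-o[2])/d[2]
def proj(c,p):
    q=c['M']@np.asarray(p)+c['t']; return np.array([c['fx']*q[0]/q[2]+c['cx'],c['fy']*q[1]/q[2]+c['cy']])
def save(c,f): cv2.imwrite('pics/'+f,c['color'][:,:,::-1])
E
python3 - <<'E'
from h import *
a=cam('top');b=cam('scene')
save(a,'top0.png');save(b,'scene0.png')
for c in(a,b): print(-c['M'].T@c['t'],c['fx'])
o=readout.get_obs(); print(o)
E
```

```text
[ 0.49301133 -0.00583079  1.27833646] 477.63235960108057
[-0.18269736 -0.8806587   0.54408344] 452.50813990983283
{'clock': 0.1, 'joint_pos': array([-1.13359139,  0.33280587, -0.06473478,  1.46086887,  0.02161426,
        1.34988038, -0.08849147]), 'joint_velocities': array([ 0.00052646, -0.0029902 ,  0.00094993, -0.00347594, -0.00016165,
       -0.00141517, -0.00125369]), 'tau': array([ 9.51261427e-04, -6.26740551e+01,  4.88081994e-02, -3.92430854e+01,
        1.63751008e-02,  6.99028111e-03,  4.28624602e-07]), 'position': array([0.27720638, 0.55981219, 0.2475918 ]), 'ee_rot': array([ 2.27851354e-01,  9.73695722e-01, -6.22547453e-04, -1.15137565e-04]), 'ft_force': array([-0.18499673, -0.58016875,  0.4280976 ]), 'torque': array([-0.02778945,  0.02324364,  0.04969469]), 'grasp_force': 0.0, 'grip_width': 1.002045189844852}
```

View pics/top0.png

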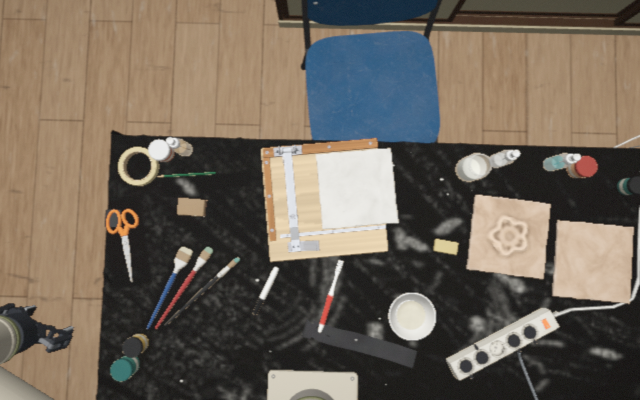

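View pics/scene0.png

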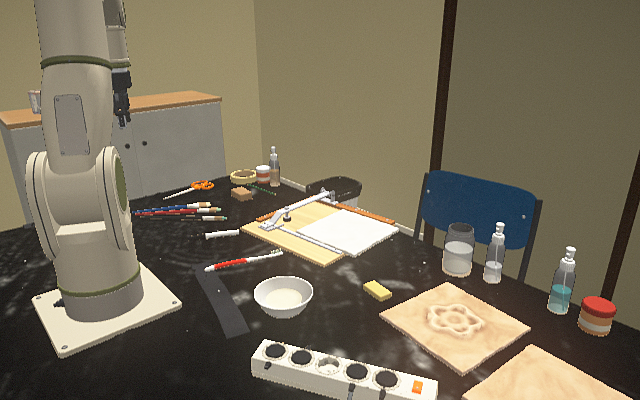

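The top view has the board at about (325,200), with its stop on the left. The tile is at (357,188), the arm's tip and lip at (303,245), the cork block at (192,207) and the wax bar at (446,247). Next I'll measure these and look closer.

```bash
python3 - <<'E'
from h import *
a=cam('top'); im=a['color']
hsv=cv2.cvtColor(im,cv2.COLOR_RGB2HSV)
def rect(mask,box,z,name):
    m=np.zeros(mask.shape,np.uint8);x0,y0,x1,y1=box;m[y0:y1,x0:x1]=mask[y0:y1,x0:x1]*255
    m=cv2.morphologyEx(m,cv2.MORPH_OPEN,np.ones((3,3)))
    cs=cv2.findContours(m,0,2)[0];k=max(cs,key=cv2.contourArea)
    bx=cv2.boxPoints(cv2.minAreaRect(k)); P=np.array([ray(a,*p,z)[:2] for p in bx])
    e=P[1]-P[0];f=P[2]-P[1]
    print(name,'c',P.mean(0).round(4),'sides',np.linalg.norm(e).round(4),np.linalg.norm(f).round(4),'ang',np.degrees(np.arctan2(e[1],e[0])).round(1),np.degrees(np.arctan2(f[1],f[0])).round(1)); print(bx.round(1).tolist())
H,S,V=[hsv[...,i].astype(int) for i in range(3)]
print(hsv[207,192],hsv[200,300],hsv[185,360],hsv[247,446],hsv[246,350])
rect((S>60)&(V>70),(165,190,225,225),.026,'block')
rect((S<45)&(V>150),(310,140,410,229),.022,'tile')
rect((V>90),(250,130,410,270),.012,'board')
cv2.imwrite('pics/crop0.png',cv2.resize(im[130:275,250:410],None,fx=5,fy=4.1,interpolation=2)[:,:,::-1][:600,:800])
E
```

```text
[ 17  78 184] [ 19  60 216] [ 24   5 232] [ 23  73 220] [ 18  58 229]
block c [0.5337 0.3299] sides 0.0485 0.0767 ang -0.7 -91.8
[[176.39999389648438, 214.8000030517578], [177.39999389648438, 196.39999389648438], [206.5, 198.10000610351562], [205.39999389648438, 216.60000610351562]]
tile c [ 0.5892 -0.1035] sides 0.2042 0.2128 ang -83.3 -173.9
[[314.70001220703125, 153.5], [391.3999938964844, 146.5], [398.70001220703125, 226.8000030517578], [322.0, 233.6999969482422]]
board c [ 0.5747 -0.0322] sides 0.4262 0.3482 ang -88.5 -179.2
[[250.0, 130.0], [409.0, 130.0], [409.0, 261.0], [250.0, 261.0]]
```

View pics/crop0.png

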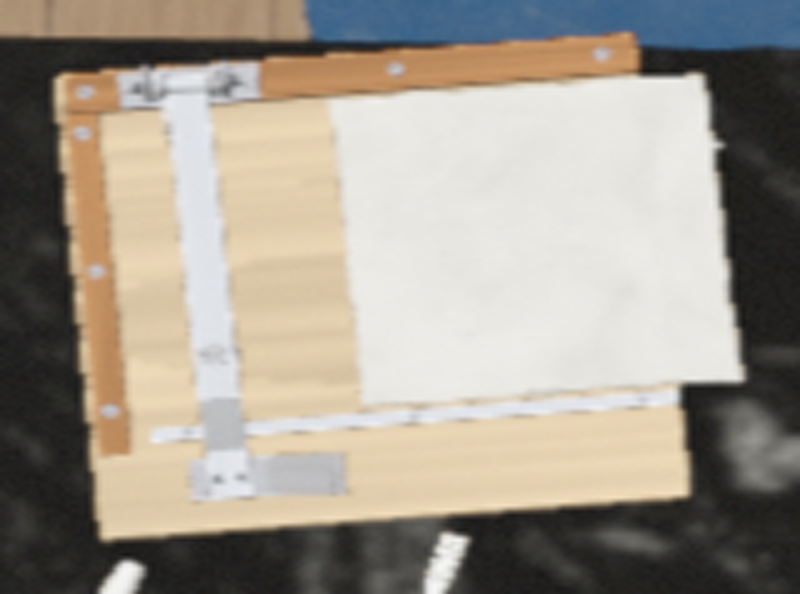

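The crop shows the board's corners at crop (101,540), (690,495), (57,75) and (638,35), the shoe and lip at (190-345, 475), and the tile overhanging the board on the right. I'll fit the board's pose from these.

```bash
cat >> h.py <<'E'
import json,os
if os.path.exists('b.json'): BX,BY,BT=json.load(open('b.json'))
def b2w(x,y,z=0): c,s=np.cos(BT),np.sin(BT); return np.array([BX+c*x-s*y,BY+s*x+c*y,z])
def w2b(p): c,s=np.cos(BT),np.sin(BT); d=np.array([p[0]-BX,p[1]-BY]); return np.array([c*d[0]+s*d[1],-s*d[0]+c*d[1]])
def goal(p,phi):
    """fractions to reach TCP p with tool-y along world angle phi (mod pi)"""
    o=readout.get_obs(); M=R.from_quat(o['ee_rot']).as_matrix(); d=M.T@(np.asarray(p)-o['position'])/.4
    cur=np.arctan2(M[1,1],M[0,1]); dy=(phi-cur+np.pi/2)%np.pi-np.pi/2
    return d.round(4), round(-np.degrees(dy)/60,4), 'pos',o['position'].round(4),'F',o['ft_force'].round(1),'g',round(o['grip_width'],3),round(o['grasp_force'],1),'t',round(o['clock'],2)
E
python3 - <<'E'
from h import *
a=cam('top')
pts=[((101,540),(-.172,.122),.012),((690,495),(-.172,-.190),.012),((57,75),(.130,.122),.022),((638,35),(.130,-.190),.022),((150,437),None,.018),((680,397),None,.018)]
W=[ray(a,u/5+250,v/4.1+130,z)[:2] for (u,v),_,z in pts]
A=np.array([p[1] for p in pts[:4]]);Bm=np.array(W[:4])
ca,cb=A.mean(0),Bm.mean(0);U,s,Vt=np.linalg.svd((A-ca).T@(Bm-cb));Rm=Vt.T@U.T
t=cb-Rm@ca;th=np.arctan2(Rm[1,0],Rm[0,0]);print(t,th)
print(((A@Rm.T+t)-Bm).round(4))
json.dump([t[0],t[1],th],open('b.json','w'))
import h; h.BX,h.BY,h.BT=t[0],t[1],th
for w in W[4:]: print('rail',w2b(w))
for u,v in[(330,100),(362,403),(745,380),(708,75)]: print('tile',w2b(ray(a,u/5+250,v/4.1+130,.022)))
for u,v in[(190,478),(345,458),(345,492)]: print('shoe/lip',w2b(ray(a,u/5+250,v/4.1+130,.035)))
print('block',w2b([.5337,.3299]))
for n,p in[('lane',b2w(-.138,-.08)),('lip',b2w(-.138,-.009))]:print(n,p)
s=cam('scene');print(proj(s,[.5337,.3299,.026]),proj(s,b2w(-.172,-.19,.012)))
print(goal([.5337,.3299,.2],0))
E
```

```text
[0.57865266 0.01734637] 0.1129691808141082
[[-0.0004 -0.0001]
 [-0.0024 -0.0008]
 [ 0.0008  0.0016]
 [ 0.0019 -0.0007]]
rail [-0.10807684  0.09049219]
rail [-0.10653661 -0.1893878 ]
tile [ 0.10013754 -0.02255974]
tile [-0.09596585 -0.02245526]
tile [-0.09861028 -0.22378858]
tile [ 0.09890498 -0.22356089]
shoe/lip [-0.13529748  0.07052153]
shoe/lip [-0.12965069 -0.01056893]
shoe/lip [-0.15092939 -0.00872011]
block [-0.00943225  0.31562881]
lane [ 0.45055063 -0.0777003   0.        ]
lip [ 0.44254686 -0.00715287  0.        ]
[241.19991936 190.71927377] [323.35308598 265.13579608]
(array([-0.8297, -0.2309,  0.1201]), np.float64(1.0609), 'pos', array([0.2773, 0.56  , 0.248 ]), 'F', array([0.2, 0.4, 0.1]), 'g', 1.0, 0.0, 't', 0.25)
```

```bash
python3 -m crank '[[-0.1,-0.02,0,0.12],[-0.2,-0.05,0,0.24],[-0.3,-0.09,0,0.36],[-0.38,-0.1,0.02,0.48],[-0.42,-0.12,0.03,0.59]]' 1; python3 -c "
from h import *
print(goal([.5337,.3299,.2],0))"
```

```text
clock: 0.67
position: [0.4109, 0.4387, 0.236]
ee_rot: [0.518, 0.855, 0.0, 0.001]
ft_force: [-0.1, -0.1, -0.5]
grip_width: 1.002
grasp_force: 0.0
(array([-0.3831,  0.1459,  0.0908]), np.float64(0.4597), 'pos', array([0.4109, 0.4387, 0.236 ]), 'F', array([-0.1, -0.1, -0.5]), 'g', 1.002, 0.0, 't', 0.67)
```

```bash
python3 -m crank '[[-0.1,0.04,0.02,0.12],[-0.2,0.08,0.04,0.24],[-0.3,0.12,0.07,0.36],[-0.383,0.146,0.091,0.46],[-0.383,0.146,0.091,0.46]]' 1; python3 - <<'E'
from h import *
print(goal([.5337,.3299,.2],0))
c=cam('wrist');save(c,'w1.png');print(proj(c,[.5337,.3299,.026]))
E
```

```text
clock: 1.08
position: [0.536, 0.3263, 0.1978]
ee_rot: [0.709, 0.705, -0.002, 0.002]
ft_force: [-0.1, -1.3, -0.1]
grip_width: 1.003
grasp_force: 0.0
(array([ 0.0089, -0.0058, -0.0054]), np.float64(-0.0057), 'pos', array([0.536 , 0.3263, 0.1978]), 'F', array([-0.1, -1.3, -0.1]), 'g', 1.003, 0.0, 't', 1.08)
[315.49857195 183.15459331]
```

View pics/w1.png

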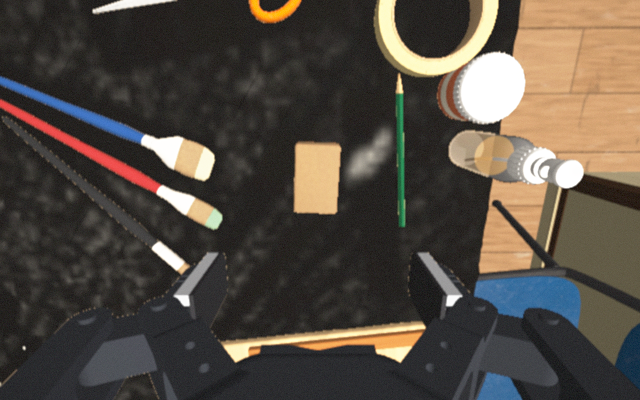

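The wrist view shows the block at columns 294-340, rows 142-214, almost square to the tool, with the pencil well to the right at column 401. I'll measure the block precisely.

```bash
python3 - <<'E'
from h import *
c=cam('wrist');hsv=cv2.cvtColor(c['color'],cv2.COLOR_RGB2HSV)
for vt in (90,180):
    m=np.zeros((400,640),np.uint8);m[125:235,270:365]=((hsv[...,1]>50)&(hsv[...,2]>vt))[125:235,270:365]*255
    m=cv2.morphologyEx(m,cv2.MORPH_OPEN,np.ones((3,3)))
    k=max(cv2.findContours(m,0,2)[0],key=cv2.contourArea);bx=cv2.boxPoints(cv2.minAreaRect(k))
    P=np.array([ray(c,*p,.026)[:2] for p in bx]);e=P[1]-P[0];f=P[2]-P[1]
    print(bx.round(1).tolist(),P.mean(0),np.linalg.norm(e),np.linalg.norm(f),np.degrees(np.arctan2(f[1],f[0])),np.degrees(np.arctan2(e[1],e[0])))
E
```

```text
[[294.0, 215.8000030517578], [298.0, 143.6999969482422], [343.8999938964844, 146.1999969482422], [339.8999938964844, 218.39999389648438]] [0.53460241 0.33442671] 0.07291069973619928 0.04398544254590205 -2.99567174610382 85.90162699945925
[[295.29998779296875, 214.89999389648438], [299.1000061035156, 146.5], [342.79998779296875, 148.89999389648438], [339.0, 217.3000030517578]] [0.53472804 0.3337018 ] 0.06920853119417499 0.04186323855305608 -3.003266595612824 85.9712690487061
```

```bash
python3 -c "
from h import *
print(goal([.534,.318,.026],np.radians(-2)))"
```

```text
(array([-0.0368,  0.0054,  0.433 ]), np.float64(0.0405), 'pos', array([0.5318, 0.333 , 0.1992]), 'F', array([-0.2,  0.1,  0.8]), 'g', 1.001, 0.0, 't', 1.18)
```

```bash
python3 -m crank '[[-0.03,0,0.1,0.035],[-0.03,0,0.2,0.035],[-0.03,0,0.3,0.035],[-0.03,0,0.38,0.035],[-0.03,0,0.4,0.035]]' 0.6 30; python3 -m crank '[[0,0,0,0],[0,0,0,0],[0,0,0,0]]';  python3 -c "
from h import *
print(goal([.534,.318,.026],np.radians(-2)))
c=cam('wrist');save(c,'w2.png')"
```

```text
clock: 1.6
position: [0.5267, 0.3232, 0.0347]
ee_rot: [0.715, 0.699, -0.004, -0.001]
ft_force: [-0.9, -0.2, -0.4]
grip_width: 0.799
grasp_force: 0.0
clock: 1.85
position: [0.5319, 0.3247, 0.0427]
ee_rot: [0.716, 0.698, 0.002, 0.0]
ft_force: [0.1, -0.2, 0.4]
grip_width: 0.803
grasp_force: 0.0
(array([-0.0167,  0.0055,  0.0416]), np.float64(0.01), 'pos', array([0.5319, 0.3247, 0.0427]), 'F', array([ 0.1, -0.2,  0.4]), 'g', 0.803, 0.0, 't', 1.85)
```

View pics/w2.png

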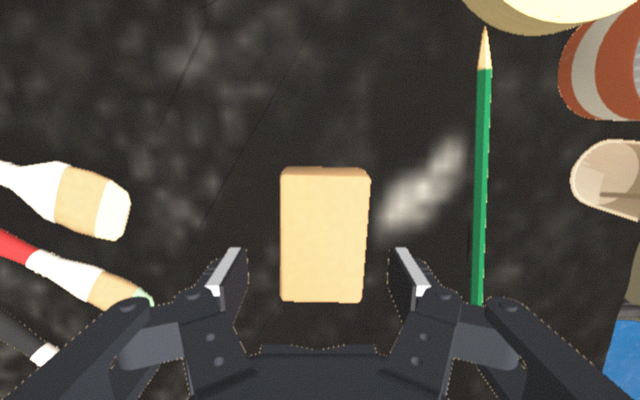

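The open fingers (pads at columns 235 and 400) straddle the rear half of the block (columns 280-370, rows 168-302). I'll lower the gripper and grip.

```bash
python3 -m crank '[[-0.008,0.003,0.02,0.01],[-0.015,0.005,0.041,0.01],[-0.015,0.005,0.041,0.01],[-0.015,0.005,0.041,0.01]]' 0.6; python3 -m crank '[[0,0,0,0],[0,0,0,0],[0,0,0,0],[0,0,0,0],[0,0,0,0]]' -1 40;python3 -m crank '[[0,0,0,0],[0,0,0,0],[0,0,0,0],[0,0,0,0],[0,0,0,0]]' -1 40
```

```text
clock: 2.23
position: [0.5323, 0.3165, 0.0229]
ee_rot: [0.72, 0.694, -0.001, -0.0]
ft_force: [0.2, 0.9, -1.2]
grip_width: 0.799
grasp_force: 0.0
clock: 2.65
position: [0.5329, 0.3175, 0.0241]
ee_rot: [0.72, 0.694, 0.001, 0.0]
ft_force: [-0.4, -0.7, 5.1]
grip_width: 0.512
grasp_force: 41.4
clock: 3.07
position: [0.5329, 0.3175, 0.024]
ee_rot: [0.72, 0.694, 0.001, 0.0]
ft_force: [-0.4, -0.6, 5.0]
grip_width: 0.512
grasp_force: 41.5
```

```bash
python3 -m crank '[[0,0,-0.05,0],[0,0,-0.15,0],[-0.03,0,-0.25,0],[-0.1,0,-0.33,0],[-0.2,0,-0.36,0]]'; python3 -m crank '[[-0.08,0.02,0,-0.06],[-0.16,0.04,0,-0.12],[-0.24,0.06,0,-0.14],[-0.32,0.08,0,-0.14],[-0.4,0.1,0,-0.14]]';python3 -m crank '[[0,0,0,0],[0,0,0,0],[0,0,0,0]]'; python3 -c "
from h import *
print(goal(b2w(-.143,-.105,.15),BT), b2w(-.143,-.105))"
```

```text
clock: 3.48
position: [0.5305, 0.2414, 0.1717]
ee_rot: [0.718, 0.696, 0.003, 0.0]
ft_force: [1.7, -0.6, 0.0]
grip_width: 0.51
grasp_force: 40.9
clock: 3.9
position: [0.5638, 0.0753, 0.1671]
ee_rot: [0.667, 0.745, -0.0, -0.0]
ft_force: [0.4, -0.5, 0.0]
grip_width: 0.509
grasp_force: 41.0
clock: 4.15
position: [0.5637, 0.0774, 0.1669]
ee_rot: [0.667, 0.745, -0.0, -0.0]
ft_force: [0.5, 0.1, -0.1]
grip_width: 0.512
grasp_force: 41.0
(array([-0.4165, -0.3364,  0.0423]), np.float64(-0.0018), 'pos', array([0.5637, 0.0774, 0.1669]), 'F', array([ 0.5,  0.1, -0.1]), 'g', 0.512, 41.0, 't', 4.15) [ 0.44840072 -0.10310458  0.        ]
```

```bash
python3 -m crank '[[-0.08,-0.06,0,0],[-0.16,-0.12,0,0],[-0.24,-0.18,0,0],[-0.32,-0.25,0,0],[-0.38,-0.31,0,0]]'; python3 -m crank '[[-0.036,-0.026,0.03,0],[-0.036,-0.026,0.042,0],[-0.036,-0.026,0.042,0],[-0.036,-0.026,0.042,0],[-0.036,-0.026,0.042,0]]'; python3 - <<'E'
from h import *
print(goal(b2w(-.143,-.105,.037),BT))
a=cam('wrist');b=cam('top')
i=np.vstack([cv2.resize(a['color'],(480,300)),cv2.resize(b['color'][140:270,250:410],(480,300),interpolation=2)])
cv2.imwrite('pics/c3.png',i[:,:,::-1])
E
```

```text
clock: 4.57
position: [0.4562, -0.0888, 0.167]
ee_rot: [0.666, 0.746, -0.0, -0.0]
ft_force: [0.8, -0.9, -1.1]
grip_width: 0.511
grasp_force: 40.9
clock: 4.98
position: [0.4497, -0.1018, 0.1507]
ee_rot: [0.666, 0.746, 0.0, 0.0]
ft_force: [1.0, 0.0, 0.2]
grip_width: 0.509
grasp_force: 41.0
(array([-0.0028, -0.0037,  0.2842]), np.float64(0.0008), 'pos', array([ 0.4497, -0.1018,  0.1507]), 'F', array([1. , 0. , 0.2]), 'g', 0.509, 41.0, 't', 4.98)
```

View pics/c3.png

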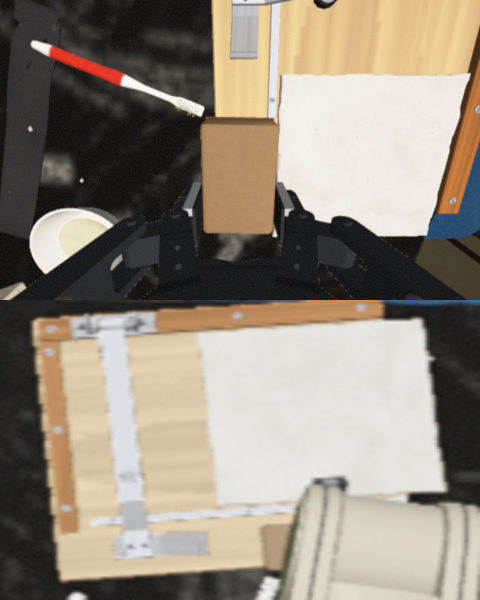

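The wrist view shows the block (columns 203-275) lined up on the lane, with the lip ahead at about (244,57) in the composite. The top view agrees. Before lowering I'll check the lip's position by ray casting.

```bash
python3 - <<'E'
from h import *
a=cam('wrist');k=4/3
for n,u,v,z in[('lipL',231,57,.042),('lipR',258,57,.042),('railtop',267,116,.018),('tileL',281,75,.022),('tileR',469,73,.022),('tile rearR',429,237,.022)]: print(n,w2b(ray(a,u*k,v*k,z)))
o=readout.get_obs();z=o['position'][2]-.024+.026
print('TCP',w2b(o['position']))
for n,u,v in[('bl front L',203,124),('bl front R',275,125),('rearL',205,233),('rearR',273,234)]: print(n,w2b(ray(a,u*k,v*k,z)))
print(goal(b2w(-.143,-.105,.037),BT))
E
```

```text
lipL [-0.14895426 -0.00821614]
lipR [-0.12351101 -0.00819372]
railtop [-0.11004545 -0.0666869 ]
tileL [-0.09745228 -0.02349542]
tileR [ 0.09832098 -0.02134474]
tile rearR [ 0.10276394 -0.22063059]
TCP [-0.14188896 -0.10461077]
bl front L [-0.16103334 -0.05360122]
bl front R [-0.12242588 -0.05410752]
rearL [-0.16261119 -0.12134542]
rearR [-0.12057751 -0.12202734]
(array([-0.0009, -0.0029,  0.2841]), np.float64(-0.0003), 'pos', array([ 0.4495, -0.1026,  0.1506]), 'F', array([-0.5,  0.2, -0.3]), 'g', 0.511, 41.0, 't', 5.13)
```

```bash
python3 -m crank '[[0,0,0.1,0],[0,0,0.2,0],[0,0,0.26,0],[0,0,0.28,0],[0,0,0.28,0]]'; python3 -m crank '[[0,0,0.003,0],[0,0,0.005,0],[0,0,0.005,0]]'; python3 -c "
from h import *
print(goal(b2w(-.142,-.055,.036),BT))"
```

```text
clock: 5.55
position: [0.448, -0.1032, 0.0373]
ee_rot: [0.667, 0.745, -0.001, -0.001]
ft_force: [0.5, -0.7, 0.4]
grip_width: 0.511
grasp_force: 41.0
clock: 5.8
position: [0.4496, -0.1033, 0.0372]
ee_rot: [0.667, 0.745, 0.001, 0.001]
ft_force: [0.2, -0.2, -1.2]
grip_width: 0.51
grasp_force: 41.0
(array([ 0.1259, -0.0008,  0.0031]), np.float64(-0.0017), 'pos', array([ 0.4496, -0.1033,  0.0372]), 'F', array([ 0.2, -0.2, -1.2]), 'g', 0.51, 41.0, 't', 5.8)
```

```bash
python3 -m crank '[[0,0,0.003,0],[0,0,0.003,0],[0,0,0.003,0],[0,0,0.003,0]]'; python3 -m crank '[[0.03,0,0,0],[0.06,0,0,0],[0.08,0,0,0],[0.095,0,0,0],[0.095,0,0,0]]';python3 -c "
from h import *
print(w2b(readout.get_obs()['position']));print(goal(b2w(-.142,.003,.036),BT))"
```

```text
clock: 6.13
position: [0.4489, -0.1034, 0.0354]
ee_rot: [0.667, 0.745, 0.0, 0.0]
ft_force: [-0.5, 0.2, -0.9]
grip_width: 0.509
grasp_force: 41.0
clock: 6.55
position: [0.4447, -0.0645, 0.0354]
ee_rot: [0.666, 0.746, 0.0, -0.0]
ft_force: [0.4, 0.8, 1.0]
grip_width: 0.511
grasp_force: 41.1
[-0.14231983 -0.06623581]
(array([ 0.1731,  0.0007, -0.0015]), np.float64(-0.0005), 'pos', array([ 0.4447, -0.0645,  0.0354]), 'F', array([0.4, 0.8, 1. ]), 'g', 0.511, 41.1, 't', 6.55)
```

```bash
for i in 1; do python3 -m crank '[[0.012,0,0,0],[0.024,0,0,0],[0.036,0,0,0],[0.048,0,0,0],[0.06,0,0,0]]' -1 60; python3 -m crank '[[0.012,0,0,0],[0.024,0,0,0],[0.036,0,0,0],[0.048,0,0,0],[0.06,0,0,0]]'; python3 -m crank '[[0.012,0,0,0],[0.024,0,0,0],[0.036,0,0,0],[0.048,0,0,0],[0.055,0,0,0]]'; python3 -m crank '[[0,0,0,0],[0,0,0,0],[0,0,0,0]]'; done; python3 - <<'E'
from h import *
print(w2b(readout.get_obs()['position']));print(goal(b2w(-.142,.003,.036),BT))
a=cam('wrist');b=cam('scene')
i=np.vstack([cv2.resize(a['color'],(480,300)),cv2.resize(b['color'][180:270,230:374],(480,300),interpolation=2)])
cv2.imwrite('pics/c4.png',i[:,:,::-1])
E
```

```text
clock: 6.97
position: [0.4425, -0.0442, 0.0355]
ee_rot: [0.668, 0.745, -0.001, 0.002]
ft_force: [2.0, -15.1, 2.1]
grip_width: 0.508
grasp_force: 61.8
clock: 7.38
position: [0.4399, -0.0213, 0.0355]
ee_rot: [0.668, 0.744, -0.001, 0.002]
ft_force: [3.1, -19.1, 4.1]
grip_width: 0.507
grasp_force: 61.9
clock: 7.8
position: [0.4371, 0.0024, 0.0354]
ee_rot: [0.667, 0.745, -0.001, 0.001]
ft_force: [1.9, -12.0, 4.8]
grip_width: 0.5
grasp_force: 62.2
clock: 8.05
position: [0.4371, 0.0028, 0.0354]
ee_rot: [0.667, 0.745, -0.0, 0.001]
ft_force: [0.1, -7.5, 4.6]
grip_width: 0.505
grasp_force: 62.2
[-0.1422897   0.00150317]
(array([ 0.0037,  0.0007, -0.0014]), np.float64(-0.0031), 'pos', array([0.4371, 0.0028, 0.0354]), 'F', array([ 0.1, -7.5,  4.6]), 'g', 0.505, 62.2, 't', 8.05)
```

View pics/c4.png

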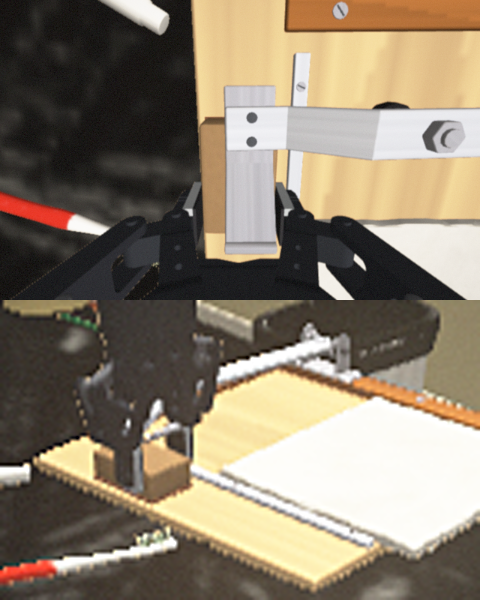

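The block sits under the shoe with its front edge near y +52 mm. The fingers straddle the lip at (250,245), and the arm is propped up. I'll release and go straight up.

```bash
python3 -m crank '[[0,0,0,0],[0,0,0,0],[0,0,0,0],[0,0,0,0]]' 0.3; python3 -m crank '[[0,0,-0.03,0],[0,0,-0.08,0],[0,0,-0.15,0],[0,0,-0.25,0],[0,0,-0.35,0]]';  python3 -m crank '[[-0.1,0,-0.03,0],[-0.2,0,-0.03,0],[-0.3,0,-0.03,0],[-0.4,0,-0.03,0],[-0.5,0,-0.03,0]]' -1; python3 - <<'E'
from h import *
print(goal(b2w(0,-.25,.1),BT))
b=cam('top');c=cam('scene')
i=np.vstack([cv2.resize(c['color'][180:270,230:374],(480,300),interpolation=2),cv2.resize(b['color'][140:270,250:410],(480,300),interpolation=2)])
cv2.imwrite('pics/c5.png',i[:,:,::-1])
E
```

```text
clock: 8.48
position: [0.4367, 0.0042, 0.0351]
ee_rot: [0.667, 0.745, -0.0, -0.0]
ft_force: [0.2, 0.4, 0.1]
grip_width: 0.655
grasp_force: 0.0
clock: 8.9
position: [0.4359, 0.0037, 0.1763]
ee_rot: [0.667, 0.745, -0.001, -0.0]
ft_force: [1.2, 1.0, 0.3]
grip_width: 0.651
grasp_force: 0.0
clock: 9.32
position: [0.459, -0.1965, 0.1875]
ee_rot: [0.667, 0.745, 0.001, 0.0]
ft_force: [1.2, 0.9, -0.6]
grip_width: -0.0
grasp_force: 0.0
(array([-0.1271,  0.3575,  0.2192]), np.float64(-0.0011), 'pos', array([ 0.459 , -0.1965,  0.1875]), 'F', array([ 1.2,  0.9, -0.6]), 'g', -0.0, 0.0, 't', 9.32)
```

View pics/c5.png

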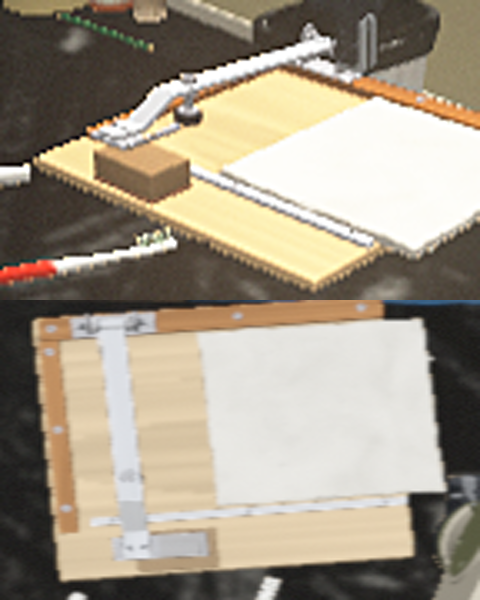

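The block holds the arm up and the pad is clear of the tile's path. Next I'll move behind the tile with the fingers shut and feel for the table to learn the tip height.

```bash
python3 -m crank '[[-0.03,0.09,0,0],[-0.06,0.18,0,0],[-0.1,0.27,0,0],[-0.127,0.357,0,0],[-0.127,0.357,0,0]]'; python3 -m crank '[[0,0,0.1,0],[0,0,0.2,0],[0,0,0.3,0],[0,0,0.37,0],[0,0,0.37,0]]'; python3 -m crank '[[0,0,0.01,0],[0,0,0.02,0],[0,0,0.03,0],[0,0,0.03,0]]'; python3 -m crank '[[0,0,0.005,0],[0,0,0.01,0],[0,0,0.015,0],[0,0,0.015,0]]'; python3 -c "
from h import *
print(w2b(readout.get_obs()['position']));print(goal(b2w(0,-.25,.034),BT))"
```

```text
clock: 9.83
position: [0.6113, -0.2281, 0.1839]
ee_rot: [0.665, 0.747, -0.001, -0.001]
ft_force: [-0.4, 1.6, -0.5]
grip_width: 0.0
grasp_force: 0.0
clock: 10.25
position: [0.6028, -0.2272, 0.0326]
ee_rot: [0.667, 0.745, -0.002, -0.005]
ft_force: [-0.4, 0.9, -0.6]
grip_width: 0.0
grasp_force: 0.0
clock: 10.58
position: [0.6073, -0.2296, 0.0283]
ee_rot: [0.667, 0.745, 0.001, 0.001]
ft_force: [-0.0, -0.1, -0.5]
grip_width: -0.002
grasp_force: 0.0
clock: 10.92
position: [0.6065, -0.2295, 0.021]
ee_rot: [0.667, 0.745, 0.0, -0.0]
ft_force: [0.4, -0.1, 0.1]
grip_width: 0.0
grasp_force: 0.0
[-1.73404316e-04 -2.48390605e-01]
(array([-0.004 ,  0.0004, -0.0324]), np.float64(-0.0019), 'pos', array([ 0.6065, -0.2295,  0.021 ]), 'F', array([ 0.4, -0.1,  0.1]), 'g', 0.0, 0.0, 't', 10.92)
```

```bash
python3 -m crank '[[0,0,-0.033,0],[0,0,-0.033,0],[0.02,0,-0.033,0],[0.04,0,-0.033,0],[0.05,0,-0.033,0]]'; python3 -m crank '[[0.02,0,0,0],[0.04,0,0,0],[0.06,0,0,0],[0.08,0,0,0],[0.1,0,0,0]]'; python3 -m crank '[[0.025,0,0,0],[0.05,0,0,0],[0.075,0,0,0],[0.1,0,0,0],[0.12,0,0,0]]'; python3 - <<'E'
from h import *
print(w2b(readout.get_obs()['position']));print(goal(b2w(0,-.1115,.034),BT))
b=cam('top');c=cam('scene')
i=np.vstack([cv2.resize(c['color'][180:270,230:374],(480,300),interpolation=2),cv2.resize(b['color'][140:270,250:410],(480,300),interpolation=2)])
cv2.imwrite('pics/c6.png',i[:,:,::-1])
E
```

```text
clock: 11.33
position: [0.6047, -0.209, 0.0348]
ee_rot: [0.667, 0.745, 0.0, 0.001]
ft_force: [1.1, -4.6, 1.5]
grip_width: 0.004
grasp_force: 2.4
clock: 11.75
position: [0.6, -0.1702, 0.0347]
ee_rot: [0.667, 0.745, -0.0, 0.001]
ft_force: [0.7, -5.5, 1.8]
grip_width: -0.0
grasp_force: 2.5
clock: 12.17
position: [0.5946, -0.1224, 0.0347]
ee_rot: [0.667, 0.745, -0.0, 0.001]
ft_force: [0.3, -5.2, 2.3]
grip_width: -0.002
grasp_force: 3.1
[ 7.52526249e-05 -1.40689602e-01]
(array([ 0.073 , -0.0004,  0.0017]), np.float64(-0.0022), 'pos', array([ 0.5946, -0.1224,  0.0347]), 'F', array([ 0.3, -5.2,  2.3]), 'g', -0.002, 3.1, 't', 12.17)
```

View pics/c6.png

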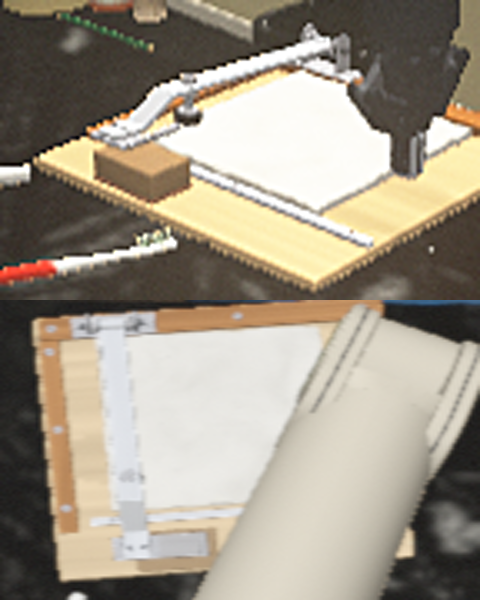

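The tile is sliding squarely under the raised pad, and the block hasn't moved. I'll creep it to the stop.

```bash
python3 -m crank '[[0.015,0,0,0],[0.03,0,0,0],[0.045,0,0,0],[0.055,0,0,0],[0.065,0,0,0]]'; python3 -m crank '[[0.005,0,0,0],[0.01,0,0,0],[0.015,0,0,0],[0.02,0,0,0],[0.02,0,0,0]]';python3 -c "
from h import *
print(w2b(readout.get_obs()['position']))"
```

```text
clock: 12.68
position: [0.5916, -0.0969, 0.0344]
ee_rot: [0.667, 0.745, -0.0, 0.0]
ft_force: [0.0, -5.9, 1.6]
grip_width: 0.002
grasp_force: 2.5
clock: 13.1
position: [0.5923, -0.0915, 0.0351]
ee_rot: [0.668, 0.745, -0.0, 0.003]
ft_force: [6.9, -12.7, -1.8]
grip_width: -0.002
grasp_force: 6.6
[ 0.00125126 -0.10967018]
```

```bash
python3 -m crank '[[0.005,0,0,0],[0.01,0,0,0],[0.01,0,0,0],[0.01,0,0,0],[0.01,0,0,0]]';python3 -c "
from h import *
print(w2b(readout.get_obs()['position']))"
```

```text
clock: 13.52
position: [0.5924, -0.0911, 0.0357]
ee_rot: [0.669, 0.744, -0.001, 0.005]
ft_force: [9.7, -22.4, -2.4]
grip_width: -0.002
grasp_force: 11.4
[ 0.00140596 -0.10927014]
```

The tile has stalled at the stop under 22 N, so it is home. I'll back off, rise and return to above the block.

```bash
python3 -m crank '[[-0.03,0,0,0],[-0.06,0,0,0],[-0.06,0,-0.1,0],[-0.06,0,-0.2,0],[-0.06,0,-0.3,0]]'; python3 -m crank '[[0,-0.02,-0.05,0],[0.04,-0.1,-0.08,0],[0.1,-0.2,-0.08,0],[0.2,-0.28,-0.08,0],[0.3,-0.35,-0.08,0]]' 0.2; python3 -m crank '[[0,0,0,0],[0,0,0,0],[0,0,0,0]]'; python3 - <<'E'
from h import *
print(w2b(readout.get_obs()['position']));print(goal(b2w(-.142,.0015,.09),BT))
b=cam('top');c=cam('wrist')
i=np.vstack([cv2.resize(c['color'],(480,300)),cv2.resize(b['color'][140:270,250:410],(480,300),interpolation=2)])
cv2.imwrite('pics/c7.png',i[:,:,::-1])
E
```

```text
clock: 13.93
position: [0.5921, -0.1081, 0.1551]
ee_rot: [0.667, 0.745, -0.001, -0.001]
ft_force: [1.1, -0.1, 0.2]
grip_width: 0.001
grasp_force: 0.0
clock: 14.35
position: [0.4529, -0.0201, 0.1861]
ee_rot: [0.667, 0.745, 0.0, -0.001]
ft_force: [1.0, 2.3, 0.5]
grip_width: 0.602
grasp_force: 0.0
clock: 14.6
position: [0.4552, -0.02, 0.1867]
ee_rot: [0.666, 0.746, 0.0, -0.0]
ft_force: [0.7, -0.5, -0.6]
grip_width: 0.599
grasp_force: 0.0
[-0.12686903 -0.02322417]
(array([ 0.0615, -0.038 ,  0.2418]), np.float64(-0.001), 'pos', array([ 0.4552, -0.02  ,  0.1867]), 'F', array([ 0.7, -0.5, -0.6]), 'g', 0.599, 0.0, 't', 14.6)
```

View pics/c7.png

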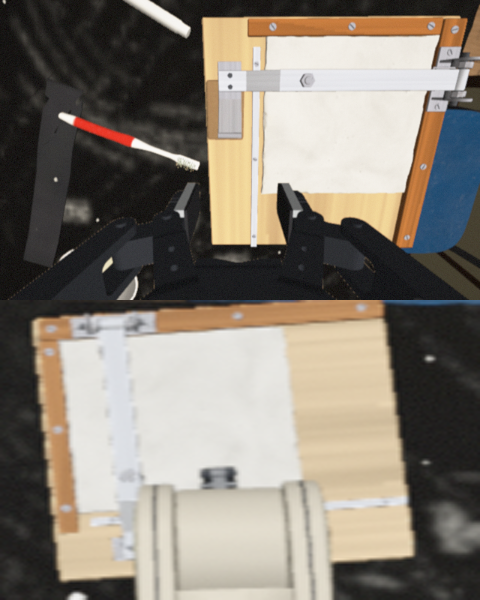

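The tile is flush against the end stop and the block is still under the shoe, at (225,110) in the wrist view. I'll move over it and descend.

```bash
python3 -m crank '[[0.03,-0.02,0,0],[0.06,-0.037,0,0],[0.061,-0.038,0,0],[0.061,-0.038,0,0]]'; python3 -m crank '[[0,0,0.08,0],[0,0,0.14,0],[0,0,0.18,0],[0,0,0.18,0],[0,0,0.18,0]]';python3 - <<'E'
from h import *
print(w2b(readout.get_obs()['position']));print(goal(b2w(-.142,.0015,.040),BT))
c=cam('wrist');save(c,'c8.png')
E
```

```text
clock: 15.03
position: [0.4376, 0.0019, 0.1863]
ee_rot: [0.667, 0.745, -0.0, -0.0]
ft_force: [-0.4, -0.5, -0.6]
grip_width: 0.602
grasp_force: 0.0
clock: 15.45
position: [0.4375, 0.0012, 0.1143]
ee_rot: [0.667, 0.745, -0.001, -0.0]
ft_force: [0.4, -0.6, 0.8]
grip_width: 0.598
grasp_force: 0.0
[-0.14212339 -0.00014703]
(array([0.0043, 0.0006, 0.1857]), np.float64(-0.0034), 'pos', array([0.4375, 0.0012, 0.1143]), 'F', array([ 0.4, -0.6,  0.8]), 'g', 0.598, 0.0, 't', 15.45)
```

View pics/c8.png

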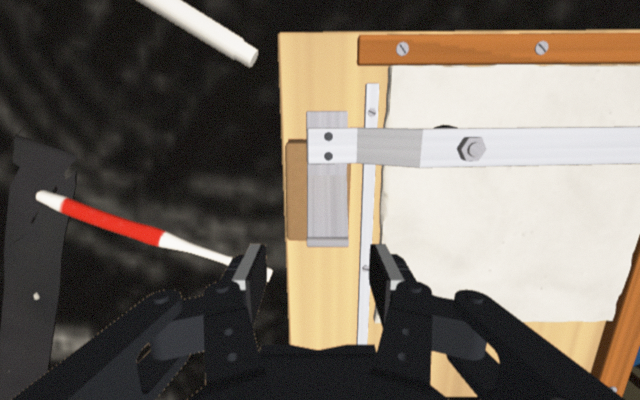

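The fingers line up to straddle the lip and the block. I'll descend and grip.

```bash
python3 -m crank '[[0.004,0,0.05,0],[0.004,0,0.1,0],[0.004,0,0.15,0],[0.004,0,0.175,0],[0.004,0,0.185,0]]'; python3 -m crank '[[0,0,0,0],[0,0,0,0]]'; python3 -m crank '[[0,0,0,0],[0,0,0,0],[0,0,0,0],[0,0,0,0],[0,0,0,0]]' -1 50; python3 -c "
from h import *
print(w2b(readout.get_obs()['position']))"
```

```text
clock: 15.92
position: [0.4372, 0.0037, 0.0401]
ee_rot: [0.667, 0.745, -0.0, -0.0]
ft_force: [-0.4, -0.5, 0.5]
grip_width: 0.599
grasp_force: 0.0
clock: 16.08
position: [0.4379, 0.0038, 0.0414]
ee_rot: [0.667, 0.745, 0.001, 0.0]
ft_force: [0.6, 0.3, 0.3]
grip_width: 0.599
grasp_force: 0.0
clock: 16.5
position: [0.4378, 0.0039, 0.0418]
ee_rot: [0.667, 0.745, 0.001, 0.0]
ft_force: [-3.1, -1.7, 8.8]
grip_width: 0.51
grasp_force: 50.6
[-0.14148073  0.00249932]
```

```bash
python3 -m crank '[[-0.012,0,0,0],[-0.024,0,0,0],[-0.036,0,0,0],[-0.048,0,0,0],[-0.06,0,0,0]]'; python3 -m crank '[[-0.012,0,0,0],[-0.024,0,0,0],[-0.036,0,0,0],[-0.048,0,0,0],[-0.06,0,0,0]]'; python3 -m crank '[[-0.02,0,0,0],[-0.04,0,0,0],[-0.06,0,0,0],[-0.08,0,0,0],[-0.1,0,0,0]]'; python3 -m crank '[[-0.03,0,0,0],[-0.06,0,0,0],[-0.09,0,0,0],[-0.1,0,0,0],[-0.1,0,0,0]]'; python3 - <<'E'
from h import *
print(w2b(readout.get_obs()['position']))
b=cam('scene');c=cam('wrist')
i=np.vstack([cv2.resize(c['color'],(480,300)),cv2.resize(b['color'][180:270,230:374],(480,300),interpolation=2)])
cv2.imwrite('pics/c9.png',i[:,:,::-1])
E
```

```text
clock: 16.92
position: [0.4409, -0.0176, 0.0418]
ee_rot: [0.666, 0.746, 0.002, -0.0]
ft_force: [-0.8, 10.5, 3.5]
grip_width: 0.503
grasp_force: 50.2
clock: 17.33
position: [0.4439, -0.0432, 0.0418]
ee_rot: [0.667, 0.745, 0.002, 0.0]
ft_force: [-0.1, 5.3, 7.1]
grip_width: 0.507
grasp_force: 50.7
clock: 17.75
position: [0.4483, -0.0832, 0.0418]
ee_rot: [0.667, 0.745, 0.002, 0.001]
ft_force: [-0.6, 4.1, 8.8]
grip_width: 0.506
grasp_force: 50.7
clock: 18.17
position: [0.4526, -0.1246, 0.0418]
ee_rot: [0.667, 0.745, 0.001, 0.001]
ft_force: [-0.6, -2.9, 9.0]
grip_width: 0.5
grasp_force: 51.5
[-0.14121535 -0.12685548]
```

View pics/c9.png

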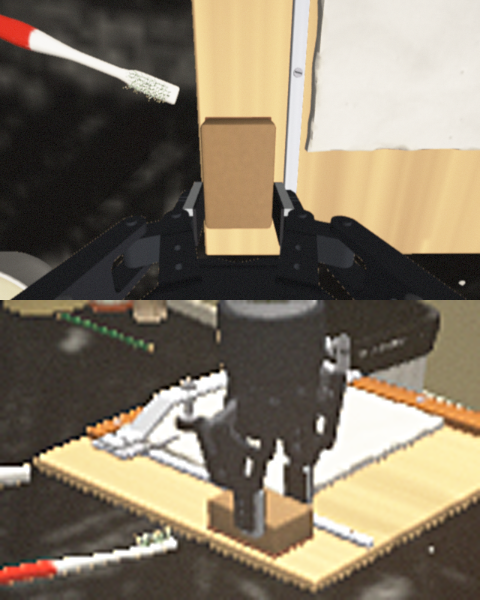

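The block is out, with its front edge about 65 mm short of the lip, and the arm has come down. I'll release, rise and check the tile and pad.

```bash
python3 -m crank '[[0,0,0,0],[0,0,0,0],[0,0,0,0]]' 0.3; python3 -m crank '[[0,0,-0.03,0],[0,0,-0.1,0],[0,0,-0.2,0],[0,0,-0.3,0],[0,0,-0.4,0]]'; python3 -m crank '[[-0.1,-0.02,0,0],[-0.2,-0.04,0,0],[-0.3,-0.06,0,0],[-0.4,-0.06,0,0],[-0.4,-0.06,0,0]]'; python3 - <<'E'
from h import *
b=cam('scene');c=cam('top')
i=np.vstack([cv2.resize(b['color'][180:270,230:374],(480,300),interpolation=2),cv2.resize(c['color'][140:270,250:410],(480,300),interpolation=2)])
cv2.imwrite('pics/c10.png',i[:,:,::-1]); print(goal([.5,0,.3],BT))
E
```

```text
clock: 18.52
position: [0.4512, -0.1233, 0.0406]
ee_rot: [0.667, 0.745, 0.0, -0.0]
ft_force: [-0.3, 0.7, -0.2]
grip_width: 0.649
grasp_force: 0.0
clock: 18.93
position: [0.4505, -0.1236, 0.2021]
ee_rot: [0.667, 0.745, -0.0, -0.0]
ft_force: [1.4, 1.0, 0.1]
grip_width: 0.648
grasp_force: 0.0
clock: 19.35
position: [0.4434, -0.2921, 0.2004]
ee_rot: [0.669, 0.743, -0.002, 0.001]
ft_force: [-1.2, -0.4, -0.0]
grip_width: 0.651
grasp_force: 0.0
(array([ 0.6967,  0.2148, -0.251 ]), np.float64(-0.005), 'pos', array([ 0.4444, -0.2864,  0.1999]), 'F', array([-0.9,  0.7, -0.8]), 'g', 0.651, 0.0, 't', 19.45)
```

View pics/c10.png

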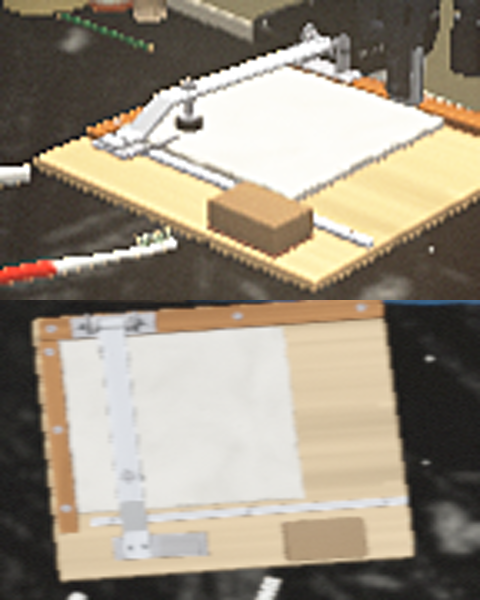

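The tile is flush with the stop, the pad rests on it, and the block lies well clear in the lane. I'm handing in.

```bash
python3 -m crank '[[0,0,0,0],[0,0,0,0],[0,0,0,0],[0,0,0,0]]' | head -1; python3 -c "
from h import *
print(manip.hand_in())"
```

```text
clock: 19.78
the job is handed in; nothing more can be done
None
```

The tile is home against the end stop with the pad down on it, the block is out clear of the arm in the lane, the wax and pencil were never touched, and the job was handed in at 19.8 s.

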